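Dock a purifier cartridge and draw it tight with its cam lock

ROBOT

A 6-joint arm with a two-finger parallel gripper is mounted at the origin on a cart in front of the work surface, level with it; the furniture and walls round the work are solid. World frame = base frame: x ahead of the robot, y to its left, z up, the work surface at z = 0. Lengths are in m, angles in rad, forces in N, time in s.
With the tool pointing down it reaches from about 0.325 to 0.75 m from the base axis. Payload 7.6 kg.
Tool frame: the origin (TCP) lies on the front face of the gripper's body, between the roots of the fingers; the fingertips stand 73 mm ahead of it and the grasp point (between the pads) lies 54 mm ahead of it (robot.pinch_z is the distance from the TCP to the grasp point, in m); z points along the fingers, y is the line along which they close (so a half turn about z gives the same grasp; the last joint's range is limited). The gripper opens to 85 mm and grips with 20 to 120 N. Pads are 22 mm wide; open, the fingers measure 114 mm over their backs; the gripper's body (76 mm by 85 mm) begins 54 mm behind the grasp point. The pads swing forward as they close: fully open they stand 13 mm farther back than shut.
Start: joints at [1.128, 0.052, 1.401, -0, 1.689, -0.07], TCP at [0.191, 0.489, 0.304] pointing down, gripper open.
Joint ranges: [-2.9, 2.9], [-0.91, 2.17], [0.12, 2.37], [-1.06, 4.2], [0.26, 2.73], [-2.93, 2.93]. Speed limits (rad/s): [2.57, 2.57, 3.01, 3.14, 3.14, 3.14].

INTERFACE

Orientations are given as a unit quaternion [x, y, z, w].
In Python, from cell import robot, read_camera, camera_info, ticket gives the robot as it stands.
- The arm moves only by the tool jog_arm, never from a script. Its argument "steps" is a list of rows, each a list of 5 numbers: the opening, from -1 (shut) to 1 (fully open), so that 0 is half open, then the shift along the tool's x, y, z in m, then the turn about the tool's z in rad. A call has 1 to 8 rows; each row is the pose to reach, as a shift and turn from the pose commanded when the call began, along the tool's axes at that moment; what a row does not reach only later rows make up. A row lasts 1/8 s, in which the tool goes at most 62.5 mm and 10.7 degrees, less where a joint would pass 70% of its speed; a pose out of reach is approached as far as the arm can. A call with a gripper value outside its range is refused whole. The fingers move at their own pace and stop on an object; "grip_force" is the grip in N (left out, the last holds). Time passes only in rows, so rows that repeat a pose let the fingers close. It gives the time, the measured TCP pose, the force, the opening and the grip force at its end, in the units of the state.
- robot.state(): the state, without advancing time (a new reading comes with each control period).
- read_camera(name): name is "scene" or "top" or "wrist"; returns the picture (384x512x3 uint8, blue, green, red); there is no depth.
- camera_info(name): a dict with "fov_y" (degrees; the focal length in pixels is half the picture's height over the tangent of half this angle, whatever the lens; pixels are square), "cx", "cy" (the principal point, pixels), "position" and "rotation" of the camera in the world; the wrist camera has in their place "tool_from_camera" (4x4, takes a point from camera to tool coordinates, whose origin is the TCP and whose axes are the flange's). Camera axes: x right, y down, z forward; pixel columns grow to the right and rows downward; lengths in m; the calibration is good to about 2 mm. A picture is of the moment at which its call begins: read the wrist's pose just before it. camera_info takes no time and is no camera call.
- ticket.finish_job(): hands the job in; it is judged then, once.
The state is a dict: "time": time; "q": joint angles; "joint_velocities": joint speeds; "tau": joint torques, N m; "eef_pos": TCP position; "tcp_rot": TCP orientation; "wrist_force": force on the tool from outside, world axes, zero at the start; "moment": the same for the moment, N m; "opening": finger opening in m; "grasp_force": force on a finger pad.
Only numpy, scipy, OpenCV 4.12 (cv2) and the standard library are available. Lean on these libraries where they do the work, as an engineer would, in place of code of your own. Each camera call takes 0.05 s, during which the arm holds its last target. There are 200 camera calls.

TASK

Slide the gas purifier cartridge forward along its guide rails until you feel it meet the seal pads at the far end. Then swing the crank of the cam lock clockwise (seen from above), about half a turn, so that its hook catches the cartridge's bolt and draws it in until the pads are squeezed solid and the crank goes firmly tight; do not force it further, as that would crush the seat. Let go, leave the lock tight, and do not disturb the other things on the bench.

Things in the scene. Friction and masses are not known exactly. Their poses are not given: they have to be found in the camera images.
- dock: Fixed aluminium dock. Origin: underside, on the cam lock's vertical axis; x = the way the cartridge is slid in, z up. Base plate x = -186 to +50 mm, 86 mm wide, 10 mm thick. Two guide rails (12 mm high, inner faces 50 mm apart) lead from x = -184 to -54 mm to a slotted wall (x = -52 to -42 mm, top z = 46 mm). New place and yaw each time.
- cartridge: Loose cartridge, 0.28 to 0.46 kg, sliding easily between the rails: 60 x 48 mm shoe with front flange, a steel canister lying on it, a black finger ridge on top. Origin: centre of its underside; x = front; flange face at x = 30 mm. A draw bolt passes the wall's slot and ends at x = 73.5 mm in an upright 8 mm pin. Starts with its origin at dock x = -136 to -116 mm.
- ridge (a point): Grip point of the cartridge's black finger ridge: 36 mm long (x), 14 mm thick (y), 36 to 76 mm above the cartridge's underside, which is 10 mm above the worktop; this point is on its centre line, 62 mm above the underside.
- seat: Seat on the wall's near face (origin there, dock x = -52 mm) with two sprung black rubber seal pads. Its shim differs each time and is not measured: the pads first touch the flange with the cartridge's origin at dock x = -96 to -91.5 mm, give 3 mm (2 N rising to 6.5 N), then are solid. Tight = pressed with 12 to 60 N; more crushes the seat.
- cam (a joint): Turn of the cam lock, rad: 0 = open, grows clockwise seen from above, end stop 4.0. Starts at 0 to 0.4. The hook passes behind the bolt's pin from about 1.0, then draws it in by 3.7 mm per rad; the pads become solid anywhere from about 2.3 to 3.6 rad, by the shim. Stays where it is left.
- cam_axis (a point): Vertical axis of the cam lock (fixed on the dock), at the height of the 56 mm wide steel disc, 43 mm above the worktop.
- crank_knob (a point): Centre of the upright black knob on the cam's crank: 14 mm diameter, 51 to 85 mm above the worktop, this point 68 mm above it and 40 mm from the cam axis. It revolves freely, so it can be gripped and led round without turning the hand. Crank at cam 0: 1.95 rad anticlockwise of the dock's x; it swings over the far side. Held still, it pushes back with about 1 N free, 2 to 4 N squeezing the pads, then a steep rise: about 7 to 8 N is firmly tight, over 9 N may crush.
- septa_jar_a: Bystander: brown septa jar with a white lid, 45 mm diameter, 55 mm high; origin at its underside.
- tee_a: Bystander: small brass tee fitting, 37 x 38 x 13 mm; origin at its underside.
- carton_a: Bystander: small cardboard carton, 50 x 66 x 40 mm; origin at its underside.
- spanner_a: Bystander: small open-ended spanner, 17 x 121 x 6 mm, lying flat; origin at its underside.

How it is judged:
By the outcome, as a careful person would: the job done as asked, in the order asked, and still so for the second after the job is handed in, with the robot touching nothing.
It also fails if it takes over 72 s, if anything falls off the work surface, if the arm or the gripper's body presses on something with over 40 N, if the wrist force passes 120 N, or if a joint passes its speed limit or range.

## Working session

There is one attempt and no reset: what is moved stays moved. The work goes in short steps, Python scripts to look and compute and a tool call to move; the robot and the scene stay as the last step left them, time stands still between calls to the robot, and variables do not carry over. Pictures are saved under pics/ and viewed, at most 10 in all, crops included, and the job is handed in when it is done.

Besides the shell and the picture viewer there is one more tool, called after "Call:" by a JSON object that holds its "api" and its "payload", one argument or row to a line. jog_arm: Moves the arm, as the interface text tells. Its arguments: {"type":"object","properties":{"steps":{"type":"array"},"grip_force":{"type":"number"}},"required":["steps"]}

```bash
mkdir -p pics; ls; python3 - <<'E'
from cell import robot, read_camera, camera_info, ticket
import cv2
print(robot.state(), robot.pinch_z)
for n in("scene","top","wrist"):
    print(n,camera_info(n))
for n in("scene","top"):
    cv2.imwrite(f"pics/{n}0.png",read_camera(n))
E
```

```text
pics
{'time': 0.0, 'q': array([ 1.12764777e+00,  5.28326348e-02,  1.40169614e+00, -4.63229642e-05,
        1.68858463e+00, -7.02926727e-02]), 'joint_velocities': array([-0.00012222,  0.00087433, -0.00084181,  0.00015979, -0.00407496,
        0.00134554]), 'tau': array([ 3.27617108e-04, -3.81674194e+01, -3.60183656e+01, -1.76207089e-05,
        6.22022126e-03,  2.98195218e-06]), 'eef_pos': array([0.19115299, 0.48877346, 0.30308893]), 'tcp_rot': array([ 1.85352525e-01,  9.82671798e-01, -7.41298409e-04, -1.70818105e-04]), 'wrist_force': array([-0.34384062, -1.0907989 ,  0.31877126]), 'moment': array([ 0.04804714, -0.00137896,  0.00978464]), 'grasp_force': 0.0, 'opening': 0.08511286306683016} 0.0539
scene {'fov_y': 51.04379594567022, 'cx': 256.2576288094742, 'cy': 190.03795453194144, 'position': array([ 0.00547121, -0.29250764,  0.83264317]), 'rotation': array([ 0.83173214, -0.43170045,  0.15853959, -0.31100091])}
top {'fov_y': 44.32044539340506, 'cx': 263.7816456447568, 'cy': 187.82073917005687, 'position': array([0.31534281, 0.05599136, 1.19504529]), 'rotation': array([ 0.70886921, -0.70024395,  0.06176471, -0.05786171])}
wrist {'fov_y': 67.1139974727365, 'cx': 250.46505113764238, 'cy': 196.81701795912443, 'tool_from_camera': array([[-7.37299821e-04, -9.51123308e-01, -3.08810475e-01,
         8.04686986e-02],
       [ 9.99999106e-01, -3.56707105e-04, -1.28890291e-03,
         4.09163373e-04],
       [ 1.11575071e-03, -3.08811149e-01,  9.51122720e-01,
        -7.00030881e-02],
       [ 0.00000000e+00,  0.00000000e+00,  0.00000000e+00,
         1.00000000e+00]])}
```

View pics/top0.png

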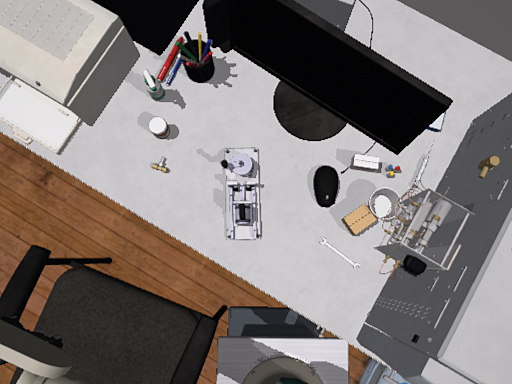

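View pics/scene0.png

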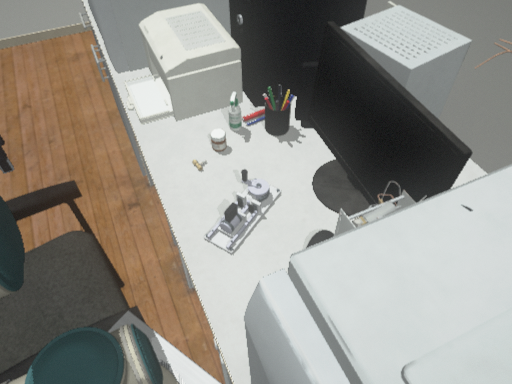

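The top view shows the dock at about (228–262, 149–240), with the disc at (240,162) and the ridge at (241,212). I'll enlarge it.

```bash
cat > h.py <<'E'
from cell import robot, read_camera, camera_info, ticket
import cv2, numpy as np
from scipy.spatial.transform import Rotation as R
def cam(n):
    c=camera_info(n); f=192/np.tan(np.radians(c["fov_y"]/2))
    K=np.array([[f,0,c["cx"]],[0,f,c["cy"]],[0,0,1]])
    if n=="wrist":
        s=robot.state(); T=np.eye(4); T[:3,:3]=R.from_quat(s["tcp_rot"]).as_matrix(); T[:3,3]=s["eef_pos"]
        T=T@c["tool_from_camera"]; return K,T[:3,:3],T[:3,3]
    r=np.array(c["rotation"])
    return K,(R.from_quat(r).as_matrix() if r.shape==(4,) else r),np.array(c["position"])
def ray(C,uv,z):
    K,Rm,p=C; d=Rm@np.linalg.solve(K,[uv[0],uv[1],1]); return p+d*(z-p[2])/d[2]
def proj(C,P):
    K,Rm,p=C; q=(np.atleast_2d(P)-p)@Rm@K.T; return q[:,:2]/q[:,2:]
E
python3 - <<'E'
from h import *
C=cam("top"); print(C[1])
im=cv2.imread("pics/top0.png"); cv2.imwrite("pics/topc.png",cv2.resize(im[140:250,200:290],None,fx=5.4,fy=5.4,interpolation=cv2.INTER_CUBIC))
for uv,z in [((240,162),.043),((224,163),.085),((241,212),.086)]: print(uv,ray(C,uv,z))
E
```

```text
[[ 0.01168706 -0.98561512  0.16860083]
 [-0.99991037 -0.01262087 -0.00446797]
 [ 0.00653158 -0.1685335  -0.98567429]]
(240, 162) [0.57717384 0.11103107 0.043     ]
(224, 163) [0.56465366 0.14750744 0.085     ]
(241, 212) [0.44633996 0.10416757 0.086     ]
```

View pics/topc.png

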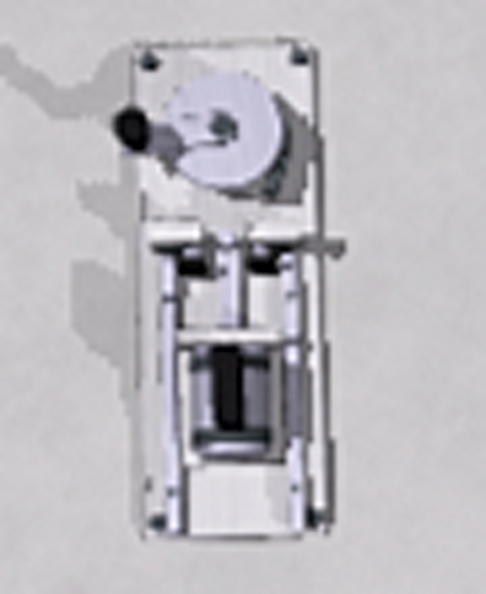

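Call:
{"api": "jog_arm", "payload": {
  "steps": [
    [1, -0.417, -0.246, 0.02, -0.37],
    [1, -0.417, -0.246, 0.02, -0.37],
    [1, -0.417, -0.246, 0.02, -0.37],
    [1, -0.417, -0.246, 0.02, -0.37],
    [1, -0.417, -0.246, 0.02, -0.37],
    [1, -0.417, -0.246, 0.02, -0.37],
    [1, -0.417, -0.246, 0.02, -0.37],
    [1, -0.417, -0.246, 0.02, -0.37]
  ]
}}

```text
time: 1.1
eef_pos: [0.4908, 0.106, 0.2835]
tcp_rot: [0.002, 1.0, 0.0, -0.0]
wrist_force: [1.2, 0.6, -0.7]
opening: 0.0854
grasp_force: 0.0
```

Call:
{"api": "jog_arm", "payload": {
  "steps": [
    [1, 0, 0, 0, 0],
    [1, 0, 0, 0, 0]
  ]
}}

```text
time: 1.35
eef_pos: [0.4897, 0.1081, 0.2835]
tcp_rot: [0.002, 1.0, 0.0, -0.001]
wrist_force: [1.1, 0.4, 0.3]
opening: 0.0854
grasp_force: 0.0
```

```bash
python3 - <<'E'
from h import *
s=robot.state(); print(s["time"],s["eef_pos"],s["tcp_rot"],s["joint_velocities"].round(3),s["q"].round(2),s["wrist_force"])
C=cam("wrist"); np.savez("w1.npz",K=C[0],R=C[1],p=C[2]); im=read_camera("wrist"); cv2.imwrite("pics/w1r.png",im)
cv2.imwrite("pics/w1.png",cv2.resize(im,(800,600),interpolation=cv2.INTER_CUBIC))
E
```

```text
1.35 [0.48970822 0.10813298 0.28348224] [ 1.59981406e-03  9.99998570e-01  1.34361648e-04 -5.31408938e-04] [ 0.028 -0.014  0.002 -0.    -0.002 -0.001] [ 0.14 -0.01  1.5   0.    1.65 -1.42] [1.05244451 0.43569673 0.34737823]
```

View pics/w1.png

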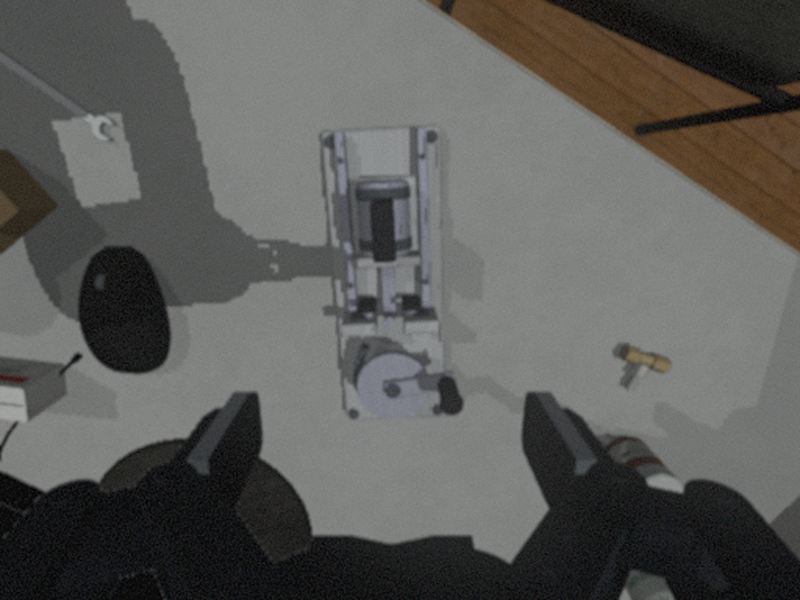

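Wrist view (800-px scale): the base corners are at (320,130), (438,127), (345,418) and (445,415), the disc at (392,385), and the knob runs from (446,382) to its top at (453,405). The ridge is at x 375–396, y 198–262. Next I fit the poses.

```bash
python3 - <<'E'
from h import *
from scipy.optimize import least_squares
d=np.load("w1.npz"); W=(d["K"],d["R"],d["p"]); T=cam("top")
s=1.5625
def P(v,l):
    c,n=np.cos(v[2]),np.sin(v[2]); return np.array([v[0]+c*l[0]-n*l[1],v[1]+n*l[0]+c*l[1],l[2]])
k=lambda v,z:(.04*np.cos(1.95-v[4]),.04*np.sin(1.95-v[4]),z)
obs=[(W,(320/s,130/s),lambda v:(-.186,-.043,.010)),(W,(438/s,127/s),lambda v:(-.186,.043,.010)),
(W,(345/s,417/s),lambda v:(.05,-.043,.010)),
(W,(392/s,386/s),lambda v:(0,0,.047)),(W,(453/s,404/s),lambda v:k(v,.085)),
(W,(385.5/s,260/s),lambda v:(v[3]+.018,0,.084)),
(T,(241.5,163.5),lambda v:(0,0,.047)),(T,(224.2,163.6),lambda v:k(v,.085)),(T,(242.2,211.5),lambda v:(v[3],0,.086)),
(T,(200+137/5.4,140+43/5.4),lambda v:(.05,.043,.01)),(T,(200+318/5.4,140+43/5.4),lambda v:(.05,-.043,.01)),(T,(200+140/5.4,140+533/5.4),lambda v:(-.186,.043,.01))]
w=lambda C:1 if C is W else 1.3
f=lambda v:np.concatenate([w(C)*(proj(C,P(v,l(v)))[0]-uv) for C,uv,l in obs])
r=least_squares(f,[.577,.11,.03,-.126,.2],x_scale=[.01,.01,.1,.01,.1],loss="soft_l1")
v=r.x; print(v.round(4)); print(f(v).reshape(-1,2).round(1))
print("ridge",P(v,(v[3],0,.072)),"knob",P(v,k(v,.068)))
for n,uv in [("tee",(645,358)),("jarlid",(660,478))]: print(n,ray(W,(uv[0]/s,uv[1]/s),.02))
E
```

```text
[ 0.5723  0.1083  0.038  -0.1242  0.2134]
[[-0.2 -0.1]
 [ 2.  -1.7]
 [-0.5  2.5]
 [-0.5  1.1]
 [-2.2 -0.2]
 [-1.1 -0.2]
 [-0.6  0.1]
 [-0.2 -0.5]
 [-1.2 -0.4]
 [-1.   0.3]
 [-1.3 -0.7]
 [-0.2  1.5]]
ridge [0.44822339 0.10354576 0.072     ] knob [0.5642132  0.14743644 0.068     ]
tee [0.56067264 0.31218063 0.02      ]
jarlid [0.67616279 0.34482582 0.02      ]
```

Call:
{"api": "jog_arm", "payload": {
  "steps": [
    [1, 0.0415, -0.0047, 0.05, -0.041],
    [1, 0.0415, -0.0047, 0.1, -0.041],
    [0.2, 0.0415, -0.0047, 0.155, -0.041],
    [0.2, 0.0415, -0.0047, 0.155, -0.041],
    [0.2, 0.0415, -0.0047, 0.155, -0.041],
    [0.2, 0.0415, -0.0047, 0.155, -0.041]
  ],
  "grip_force": 20
}}

```text
time: 2.15
eef_pos: [0.4498, 0.1039, 0.1317]
tcp_rot: [-0.019, 1.0, 0.0, 0.002]
wrist_force: [0.7, 0.5, -0.1]
opening: 0.0515
grasp_force: 0.0
```

```bash
python3 - <<'E'
from h import *
C=cam("wrist"); np.savez("w2.npz",K=C[0],R=C[1],p=C[2]); im=read_camera("wrist"); cv2.imwrite("pics/w2r.png",im)
cv2.imwrite("pics/w2.png",cv2.resize(im,(800,600),interpolation=cv2.INTER_CUBIC))
E
```

```text
(no output)
```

View pics/w2.png

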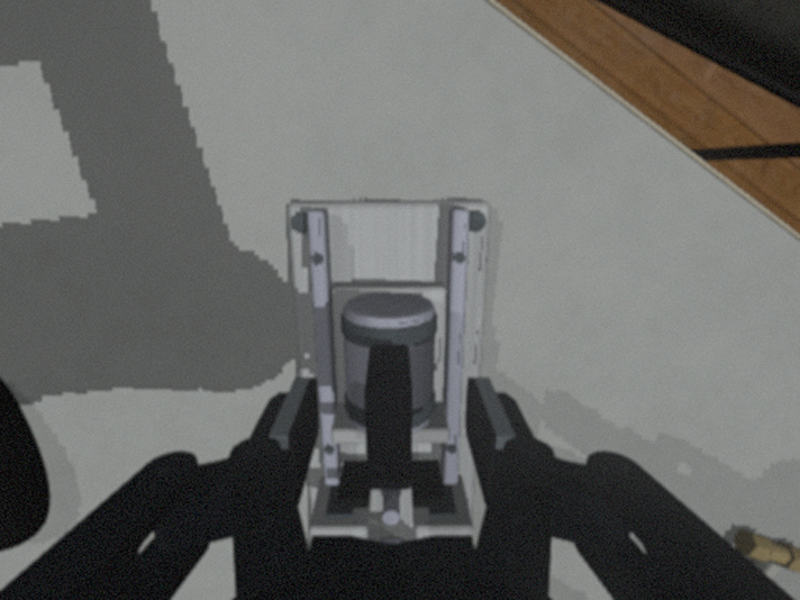

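The ridge at column 389 is centred between the fingers at columns 318 and 468, and the yaw is aligned. Next I close on it.

Call:
{"api": "jog_arm", "payload": {
  "steps": [
    [-0.4, 0, 0, 0, 0],
    [-0.7, 0, 0, 0, 0],
    [-1, 0, 0, 0, 0],
    [-1, 0, 0, 0, 0],
    [-1, 0, 0, 0, 0],
    [-1, 0, 0, 0, 0],
    [-1, 0, 0, 0, 0]
  ],
  "grip_force": 25
}}

```text
time: 3.08
eef_pos: [0.4487, 0.1034, 0.1293]
tcp_rot: [-0.019, 1.0, 0.0, 0.0]
wrist_force: [-0.8, -1.0, 5.2]
opening: 0.0133
grasp_force: 30.3
```

Call:
{"api": "jog_arm", "payload": {
  "steps": [
    [-1, -0.004, 0, -0.0006, 0],
    [-1, -0.009, 0, -0.0006, 0],
    [-1, -0.014, 0, -0.0006, 0],
    [-1, -0.019, 0, -0.0006, 0],
    [-1, -0.022, 0, -0.0006, 0],
    [-1, -0.022, 0, -0.0006, 0],
    [-1, -0.022, 0, -0.0006, 0]
  ]
}}

```text
time: 3.95
eef_pos: [0.4704, 0.1042, 0.1294]
tcp_rot: [-0.019, 1.0, 0.0, 0.0]
wrist_force: [0.1, -0.5, 1.2]
opening: 0.0137
grasp_force: 29.7
```

Call:
{"api": "jog_arm", "payload": {
  "steps": [
    [-1, -0.002, 0, 0, 0],
    [-1, -0.004, 0, 0, 0],
    [-1, -0.004, 0, 0, 0],
    [-1, -0.004, 0, 0, 0]
  ]
}}

```text
time: 4.45
eef_pos: [0.4744, 0.1044, 0.1294]
tcp_rot: [-0.019, 1.0, 0.0, -0.0]
wrist_force: [0.1, -0.3, -1.3]
opening: 0.0139
grasp_force: 29.5
```

Call:
{"api": "jog_arm", "payload": {
  "steps": [
    [-1, -0.001, 0, 0, 0],
    [-1, -0.0015, 0, 0, 0],
    [-1, -0.0015, 0, 0, 0],
    [-1, -0.0015, 0, 0, 0]
  ]
}}

```text
time: 4.95
eef_pos: [0.4759, 0.1045, 0.1294]
tcp_rot: [-0.019, 1.0, 0.0, -0.0]
wrist_force: [0.5, -0.4, -0.6]
opening: 0.0132
grasp_force: 29.4
```

Call:
{"api": "jog_arm", "payload": {
  "steps": [
    [-1, -0.001, 0, 0, 0],
    [-1, -0.0015, 0, 0, 0],
    [-1, -0.0015, 0, 0, 0],
    [-1, -0.0015, 0, 0, 0]
  ]
}}

```text
time: 5.45
eef_pos: [0.4774, 0.1045, 0.1294]
tcp_rot: [-0.019, 1.0, 0.0, 0.0]
wrist_force: [-0.5, -0.2, -2.1]
opening: 0.0133
grasp_force: 29.2
```

Call:
{"api": "jog_arm", "payload": {
  "steps": [
    [-1, -0.001, 0, 0.0002, 0],
    [-1, -0.001, 0, 0.0002, 0],
    [-1, -0.001, 0, 0.0002, 0]
  ]
}}

```text
time: 5.82
eef_pos: [0.4783, 0.1046, 0.1294]
tcp_rot: [-0.019, 1.0, 0.0, -0.0]
wrist_force: [-3.8, -1.7, 1.6]
opening: 0.0135
grasp_force: 29.8
```

Call:
{"api": "jog_arm", "payload": {
  "steps": [
    [-1, -0.001, 0, 0, 0],
    [-1, -0.001, 0, 0, 0],
    [-1, -0.001, 0, 0, 0]
  ]
}}

```text
time: 6.2
eef_pos: [0.4793, 0.1046, 0.1295]
tcp_rot: [-0.019, 1.0, 0.0, -0.0]
wrist_force: [-4.9, -1.4, 2.9]
opening: 0.0136
grasp_force: 30.0
```

Call:
{"api": "jog_arm", "payload": {
  "steps": [
    [-1, -0.001, 0, 0, 0],
    [-1, -0.001, 0, 0, 0],
    [-1, -0.001, 0, 0, 0]
  ]
}}

```text
time: 6.58
eef_pos: [0.4801, 0.1046, 0.1294]
tcp_rot: [-0.019, 1.0, -0.0, -0.001]
wrist_force: [-6.3, -1.1, 4.1]
opening: 0.0134
grasp_force: 30.2
```

The pads are met: force rose from 0.5 to 3.8 N at x≈0.478 and now reads 6.3 N. I'll ease back slightly, release and rise.

Call:
{"api": "jog_arm", "payload": {
  "steps": [
    [-1, 0.0012, 0, 0.0002, 0],
    [-1, 0.0012, 0, 0.0002, 0],
    [0.2, 0.0012, 0, 0.0002, 0],
    [0.2, 0.0012, 0, 0.0002, 0],
    [0.2, 0.0012, 0, 0.0002, 0],
    [0.2, 0.0012, 0, -0.04, 0],
    [0.2, 0.0012, 0, -0.085, 0],
    [0.2, 0.0012, 0, -0.085, 0]
  ]
}}

```text
time: 7.58
eef_pos: [0.4808, 0.1048, 0.2184]
tcp_rot: [-0.019, 1.0, 0.001, 0.004]
wrist_force: [-0.1, 1.2, -1.0]
opening: 0.051
grasp_force: 0.0
```

Call:
{"api": "jog_arm", "payload": {
  "steps": [
    [0.1, -0.045, 0.02, 0, 0],
    [0.1, -0.087, 0.0395, 0, 0],
    [0.1, -0.087, 0.0395, 0.02, 0],
    [0.1, -0.087, 0.0395, 0.02, 0]
  ]
}}

```text
time: 8.07
eef_pos: [0.5637, 0.1473, 0.1911]
tcp_rot: [-0.019, 1.0, -0.0, -0.003]
wrist_force: [0.5, 0.1, -0.8]
opening: 0.0469
grasp_force: 0.0
```

```bash
python3 - <<'E'
from h import *
s=robot.state(); print(s["eef_pos"],s["tcp_rot"])
C=cam("wrist"); np.savez("w3.npz",K=C[0],R=C[1],p=C[2]); im=read_camera("wrist"); cv2.imwrite("pics/w3r.png",im)
cv2.imwrite("pics/w3.png",cv2.resize(im,(800,600),interpolation=cv2.INTER_CUBIC))
a=1.95-.2134+.038; P=[.5723+.04*np.cos(a),.1083+.04*np.sin(a)]
print(P,[1.5625*proj(C,[P[0],P[1],z])[0] for z in(.051,.085)], 1.5625*proj(C,[.5723,.1083,.047]))
E
```

```text
[0.56374269 0.14729089 0.19110458] [-1.91841860e-02  9.99811961e-01 -4.60543505e-04 -2.79250087e-03]
[np.float64(0.5642041704951148), np.float64(0.14747215266777958)] [array([390.65708822, 333.03667968]), array([390.37842874, 361.52555657])] [[313.40889371 342.31542823]]
```

View pics/w3.png

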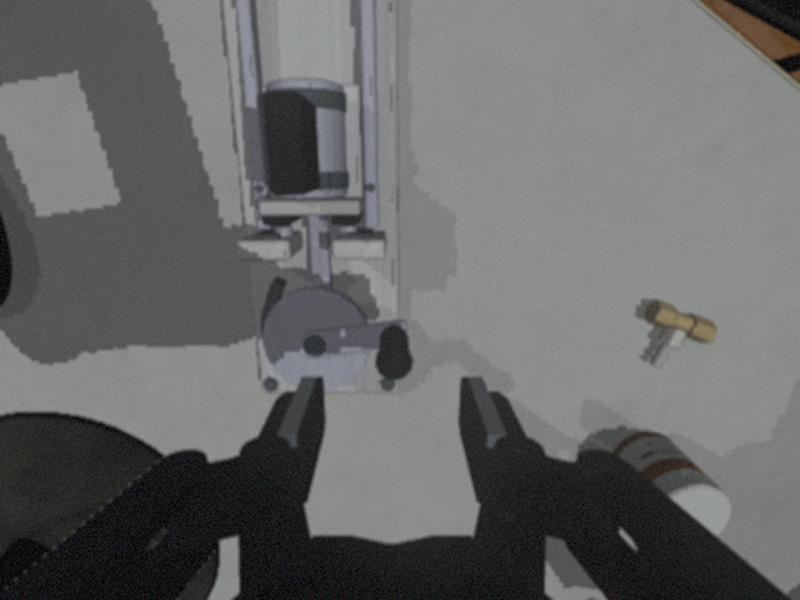

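The knob's base (391,335) and top (393,362) are within about 1 mm of the prediction, so I descend and grip it.

Call:
{"api": "jog_arm", "payload": {
  "steps": [
    [0.1, -0.0005, 0, 0.04, 0],
    [0.1, -0.0005, 0, 0.063, 0],
    [0.1, -0.0005, 0, 0.063, 0],
    [-0.5, -0.0005, 0, 0.063, 0],
    [-1, -0.0005, 0, 0.063, 0],
    [-1, -0.0005, 0, 0.063, 0],
    [-1, -0.0005, 0, 0.063, 0],
    [-1, -0.0005, 0, 0.063, 0]
  ],
  "grip_force": 30
}}

```text
time: 9.12
eef_pos: [0.5659, 0.148, 0.1334]
tcp_rot: [-0.019, 1.0, 0.001, 0.002]
wrist_force: [-0.8, 2.4, 6.0]
opening: 0.0142
grasp_force: 29.2
```

Call:
{"api": "jog_arm", "payload": {
  "steps": [
    [-1, 0, 0, 0, 0],
    [-1, 0, 0, 0, 0]
  ]
}}

```text
time: 9.38
eef_pos: [0.5659, 0.148, 0.1334]
tcp_rot: [-0.019, 1.0, 0.001, 0.002]
wrist_force: [-1.3, 2.2, 6.9]
opening: 0.0145
grasp_force: 29.2
```

```bash
cat > arc.py <<'E'
# rows (tool x,y) from the present commanded pose leading the knob along the arc by cam steps
from h import *
import sys
ax=np.array([float(sys.argv[1]),float(sys.argv[2])]) if len(sys.argv)>4 else np.array([.5723,.1083])
s=robot.state(); p=s["eef_pos"][:2]; M=R.from_quat(s["tcp_rot"]).as_matrix()[:2,:2]
d=p-ax; a=np.arctan2(d[1],d[0]); print("t",s["time"],"tcp",s["eef_pos"].round(4),"rad",np.hypot(*d).round(4),"cam",round(1.95+.038-a,3),"F",s["wrist_force"].round(2))
t=np.array([-np.sin(a),np.cos(a)]); print("tang resist",(s["wrist_force"][:2]@t).round(2),"radial",(s["wrist_force"][:2]@d/np.hypot(*d)).round(2))
st,n=float(sys.argv[-2]),int(sys.argv[-1])
for i in range(1,n+1):
    b=a-st*i; q=ax+.04*np.array([np.cos(b),np.sin(b)])-p; print((q@M).round(4))
E
python3 arc.py 0.1 8
```

```text
t 9.375 tcp [0.5659 0.148  0.1334] rad 0.0402 cam 0.258 F [-1.28  2.21  6.94]
tang resist 0.91 radial 2.38
[-0.004   0.0001]
[-0.008 -0.   ]
[-0.012  -0.0005]
[-0.0159 -0.0015]
[-0.0197 -0.0027]
[-0.0233 -0.0044]
[-0.0267 -0.0064]
[-0.03   -0.0088]
```

Call:
{"api": "jog_arm", "payload": {
  "steps": [
    [-1, -0.004, 0, -0.0005, 0],
    [-1, -0.008, 0, -0.001, 0],
    [-1, -0.012, -0.0005, -0.001, 0],
    [-1, -0.016, -0.0015, -0.001, 0],
    [-1, -0.0197, -0.0027, -0.001, 0],
    [-1, -0.0233, -0.0044, -0.001, 0],
    [-1, -0.0233, -0.0044, -0.001, 0],
    [-1, -0.0233, -0.0044, -0.001, 0]
  ]
}}

```text
time: 10.38
eef_pos: [0.5895, 0.1446, 0.1335]
tcp_rot: [-0.019, 1.0, 0.001, 0.002]
wrist_force: [0.7, 5.6, 2.5]
opening: 0.0139
grasp_force: 29.2
```

```bash
python3 arc.py 0.1 7
```

```text
t 10.375 tcp [0.5895 0.1446 0.1335] rad 0.0401 cam 0.859 F [0.68 5.62 2.51]
tang resist 1.79 radial 5.37
[-0.0034 -0.0021]
[-0.0066 -0.0045]
[-0.0096 -0.0072]
[-0.0123 -0.0101]
[-0.0147 -0.0133]
[-0.0167 -0.0168]
[-0.0184 -0.0204]
```

Call:
{"api": "jog_arm", "payload": {
  "steps": [
    [-1, -0.0034, -0.0018, -0.0003, 0],
    [-1, -0.0066, -0.0041, -0.0003, 0],
    [-1, -0.0096, -0.0068, -0.0003, 0],
    [-1, -0.0123, -0.0097, -0.0003, 0],
    [-1, -0.0147, -0.0129, -0.0003, 0],
    [-1, -0.0147, -0.0129, -0.0003, 0],
    [-1, -0.0147, -0.0129, -0.0003, 0]
  ]
}}

```text
time: 11.25
eef_pos: [0.6048, 0.1319, 0.1335]
tcp_rot: [-0.019, 1.0, 0.0, 0.002]
wrist_force: [3.4, 3.6, 1.5]
opening: 0.014
grasp_force: 29.2
```

```bash
python3 arc.py .5723 .1085 0.1 7
```

```text
t 11.25 tcp [0.6048 0.1319 0.1335] rad 0.04 cam 1.364 F [3.38 3.64 1.48]
tang resist 0.98 radial 4.87
[-0.002  -0.0034]
[-0.0037 -0.0071]
[-0.005  -0.0108]
[-0.006  -0.0147]
[-0.0065 -0.0187]
[-0.0067 -0.0227]
[-0.0064 -0.0267]
```

Call:
{"api": "jog_arm", "payload": {
  "steps": [
    [-1, -0.0023, -0.0032, 0, 0],
    [-1, -0.0041, -0.0069, 0, 0],
    [-1, -0.0054, -0.0106, 0, 0],
    [-1, -0.0064, -0.0145, 0, 0],
    [-1, -0.0064, -0.0145, 0, 0],
    [-1, -0.0064, -0.0145, 0, 0]
  ]
}}

```text
time: 12.0
eef_pos: [0.6115, 0.1167, 0.1335]
tcp_rot: [-0.019, 1.0, -0.0, 0.001]
wrist_force: [4.3, 0.7, 5.5]
opening: 0.0144
grasp_force: 29.4
```

```bash
python3 arc.py .5725 .1086 0.1 5
```

```text
t 12.0 tcp [0.6115 0.1167 0.1335] rad 0.0398 cam 1.784 F [4.27 0.72 5.49]
tang resist -0.16 radial 4.33
[-0.0006 -0.0039]
[-0.0007 -0.0079]
[-0.0004 -0.0119]
[ 0.0004 -0.0159]
[ 0.0015 -0.0197]
```

Call:
{"api": "jog_arm", "payload": {
  "steps": [
    [-1, -0.001, -0.0039, 0, 0],
    [-1, -0.0012, -0.0079, 0, 0],
    [-1, -0.0012, -0.0079, 0, 0],
    [-1, -0.0012, -0.0079, 0, 0]
  ]
}}

```text
time: 12.5
eef_pos: [0.6126, 0.1089, 0.1334]
tcp_rot: [-0.019, 1.0, -0.0, 0.001]
wrist_force: [1.6, 1.0, 6.6]
opening: 0.014
grasp_force: 29.5
```

```bash
python3 arc.py .5725 .1086 0.1 5
```

```text
t 12.5 tcp [0.6126 0.1089 0.1334] rad 0.0401 cam 1.98 F [1.57 0.99 6.56]
tang resist 0.98 radial 1.58
[ 0.0004 -0.004 ]
[ 0.0011 -0.0079]
[ 0.0022 -0.0118]
[ 0.0037 -0.0155]
[ 0.0055 -0.019 ]
```

Call:
{"api": "jog_arm", "payload": {
  "steps": [
    [-1, 0.0003, -0.004, -0.0005, 0],
    [-1, 0.001, -0.0079, -0.0005, 0],
    [-1, 0.001, -0.0079, -0.0005, 0],
    [-1, 0.001, -0.0079, -0.0005, 0]
  ]
}}

```text
time: 13.0
eef_pos: [0.6117, 0.1009, 0.1334]
tcp_rot: [-0.019, 1.0, -0.0, 0.0]
wrist_force: [2.7, 1.1, 5.5]
opening: 0.0142
grasp_force: 29.4
```

```bash
python3 arc.py .5725 .1086 0.1 5
```

```text
t 13.0 tcp [0.6117 0.1009 0.1334] rad 0.04 cam 2.181 F [2.66 1.15 5.48]
tang resist 1.64 radial 2.39
[ 0.0011 -0.0038]
[ 0.0026 -0.0076]
[ 0.0044 -0.0111]
[ 0.0066 -0.0144]
[ 0.0091 -0.0176]
```

Call:
{"api": "jog_arm", "payload": {
  "steps": [
    [-1, 0.0005, -0.0019, -0.0004, 0],
    [-1, 0.0008, -0.0038, -0.0004, 0],
    [-1, 0.0008, -0.0038, -0.0004, 0],
    [-1, 0.0008, -0.0038, -0.0004, 0]
  ]
}}

```text
time: 13.5
eef_pos: [0.6109, 0.0974, 0.1335]
tcp_rot: [-0.019, 1.0, -0.0, -0.0]
wrist_force: [3.1, -0.2, 4.0]
opening: 0.0142
grasp_force: 29.3
```

```bash
python3 arc.py .5725 .1086 0.1 5
```

```text
t 13.5 tcp [0.6109 0.0974 0.1335] rad 0.04 cam 2.273 F [ 3.06 -0.21  4.01]
tang resist 0.66 radial 2.99
[ 0.0015 -0.0037]
[ 0.0033 -0.0073]
[ 0.0054 -0.0106]
[ 0.0079 -0.0138]
[ 0.0107 -0.0166]
```

Call:
{"api": "jog_arm", "payload": {
  "steps": [
    [-1, 0.0005, -0.0018, -0.0003, 0],
    [-1, 0.0012, -0.0037, -0.0003, 0],
    [-1, 0.002, -0.0055, -0.0003, 0],
    [-1, 0.003, -0.0073, -0.0003, 0],
    [-1, 0.003, -0.0073, -0.0003, 0],
    [-1, 0.003, -0.0073, -0.0003, 0]
  ]
}}

```text
time: 14.25
eef_pos: [0.608, 0.09, 0.1336]
tcp_rot: [-0.019, 1.0, -0.0, -0.0]
wrist_force: [2.5, 1.0, 1.8]
opening: 0.0145
grasp_force: 29.2
```

```bash
python3 arc.py .5725 .1086 0.1 5
```

```text
t 14.25 tcp [0.608  0.09   0.1336] rad 0.04 cam 2.471 F [2.53 0.97 1.8 ]
tang resist 2.03 radial 1.79
[ 0.0022 -0.0033]
[ 0.0047 -0.0065]
[ 0.0075 -0.0093]
[ 0.0105 -0.0119]
[ 0.0138 -0.0142]
```

Resistance is 2.0 N, so the pads are probably starting to squeeze. I continue in smaller steps.

Call:
{"api": "jog_arm", "payload": {
  "steps": [
    [-1, 0.001, -0.0017, 0, 0],
    [-1, 0.002, -0.0033, 0, 0],
    [-1, 0.002, -0.0033, 0, 0],
    [-1, 0.002, -0.0033, 0, 0]
  ]
}}

```text
time: 14.75
eef_pos: [0.6061, 0.0868, 0.1336]
tcp_rot: [-0.019, 1.0, -0.0, -0.0]
wrist_force: [2.8, 0.7, -1.1]
opening: 0.0142
grasp_force: 29.2
```

```bash
python3 arc.py .5725 .1086 0.1 3
```

```text
t 14.75 tcp [0.6061 0.0868 0.1336] rad 0.04 cam 2.563 F [ 2.75  0.69 -1.08]
tang resist 2.08 radial 1.93
[ 0.0025 -0.0031]
[ 0.0053 -0.006 ]
[ 0.0083 -0.0086]
```

Call:
{"api": "jog_arm", "payload": {
  "steps": [
    [-1, 0.0012, -0.0016, 0.0002, 0],
    [-1, 0.0024, -0.0031, 0.0002, 0],
    [-1, 0.0024, -0.0031, 0.0002, 0],
    [-1, 0.0024, -0.0031, 0.0002, 0]
  ]
}}

```text
time: 15.25
eef_pos: [0.6039, 0.0837, 0.1336]
tcp_rot: [-0.019, 1.0, -0.0, -0.0]
wrist_force: [0.8, 2.3, -0.1]
opening: 0.0144
grasp_force: 29.2
```

```bash
python3 arc.py .5725 .1086 0.1 3
```

```text
t 15.25 tcp [0.6039 0.0837 0.1336] rad 0.0401 cam 2.66 F [ 0.83  2.26 -0.14]
tang resist 2.29 radial -0.76
[ 0.0028 -0.0028]
[ 0.0058 -0.0055]
[ 0.0091 -0.0078]
```

Call:
{"api": "jog_arm", "payload": {
  "steps": [
    [-1, 0.0014, -0.0014, 0, 0],
    [-1, 0.0028, -0.0028, 0, 0],
    [-1, 0.0028, -0.0028, 0, 0],
    [-1, 0.0028, -0.0028, 0, 0]
  ]
}}

```text
time: 15.75
eef_pos: [0.6012, 0.0807, 0.1336]
tcp_rot: [-0.019, 1.0, -0.0, -0.0]
wrist_force: [2.1, 2.4, 0.0]
opening: 0.0143
grasp_force: 29.2
```

```bash
python3 arc.py .5725 .1086 0.1 3
```

```text
t 15.75 tcp [0.6012 0.0807 0.1336] rad 0.04 cam 2.759 F [2.05 2.38 0.05]
tang resist 3.13 radial -0.18
[ 0.003  -0.0026]
[ 0.0063 -0.0049]
[ 0.0098 -0.0068]
```

Call:
{"api": "jog_arm", "payload": {
  "steps": [
    [-1, 0.0015, -0.0013, 0, 0],
    [-1, 0.003, -0.0026, 0, 0],
    [-1, 0.003, -0.0026, 0, 0],
    [-1, 0.003, -0.0026, 0, 0]
  ]
}}

```text
time: 16.25
eef_pos: [0.5983, 0.078, 0.1336]
tcp_rot: [-0.019, 1.0, -0.0, -0.0]
wrist_force: [2.1, 1.0, 0.1]
opening: 0.0143
grasp_force: 29.2
```

```bash
python3 arc.py .5725 .1086 0.1 3
```

```text
t 16.25 tcp [0.5983 0.078  0.1336] rad 0.04 cam 2.859 F [2.08 1.04 0.11]
tang resist 2.26 radial 0.55
[ 0.0033 -0.0023]
[ 0.0068 -0.0042]
[ 0.0104 -0.0058]
```

Call:
{"api": "jog_arm", "payload": {
  "steps": [
    [-1, 0.0016, -0.0012, 0, 0],
    [-1, 0.0032, -0.0023, 0, 0],
    [-1, 0.0032, -0.0023, 0, 0],
    [-1, 0.0032, -0.0023, 0, 0]
  ]
}}

```text
time: 16.75
eef_pos: [0.5952, 0.0756, 0.1336]
tcp_rot: [-0.019, 1.0, -0.0, -0.0]
wrist_force: [1.9, 1.6, -0.1]
opening: 0.0141
grasp_force: 29.3
```

```bash
python3 arc.py .5725 .1086 0.05 3
```

```text
t 16.75 tcp [0.5952 0.0756 0.1336] rad 0.04 cam 2.956 F [ 1.92  1.62 -0.06]
tang resist 2.51 radial -0.25
[ 0.0017 -0.001 ]
[ 0.0035 -0.0019]
[ 0.0053 -0.0028]
```

Call:
{"api": "jog_arm", "payload": {
  "steps": [
    [-1, 0.0017, -0.001, 0, 0],
    [-1, 0.0035, -0.0019, 0, 0],
    [-1, 0.0035, -0.0019, 0, 0],
    [-1, 0.0035, -0.0019, 0, 0]
  ]
}}

```text
time: 17.25
eef_pos: [0.5921, 0.0737, 0.1336]
tcp_rot: [-0.019, 1.0, 0.0, 0.0]
wrist_force: [3.0, 3.0, -1.7]
opening: 0.014
grasp_force: 29.2
```

```bash
python3 arc.py .5725 .1086 0.05 3
```

```text
t 17.25 tcp [0.5921 0.0737 0.1336] rad 0.04 cam 3.048 F [ 3.02  2.96 -1.68]
tang resist 4.08 radial -1.1
[ 0.0018 -0.0009]
[ 0.0036 -0.0016]
[ 0.0055 -0.0023]
```

Call:
{"api": "jog_arm", "payload": {
  "steps": [
    [-1, 0.0009, -0.0005, 0.0001, 0],
    [-1, 0.0018, -0.001, 0.0001, 0],
    [-1, 0.0018, -0.001, 0.0001, 0],
    [-1, 0.0018, -0.001, 0.0001, 0]
  ]
}}

```text
time: 17.75
eef_pos: [0.5904, 0.0729, 0.1336]
tcp_rot: [-0.019, 1.0, 0.0, 0.001]
wrist_force: [5.1, 4.2, -2.7]
opening: 0.0138
grasp_force: 29.3
```

```bash
python3 arc.py .5725 .1086 0.05 3
```

```text
t 17.75 tcp [0.5904 0.0729 0.1336] rad 0.04 cam 3.094 F [ 5.06  4.2  -2.7 ]
tang resist 6.4 radial -1.49
[ 0.0018 -0.0008]
[ 0.0037 -0.0015]
[ 0.0056 -0.0021]
```

Now it rises steeply, to 6.4 N. I take a small final increment.

Call:
{"api": "jog_arm", "payload": {
  "steps": [
    [-1, 0.0006, -0.0003, 0, 0],
    [-1, 0.0006, -0.0003, 0, 0],
    [-1, 0.0006, -0.0003, 0, 0]
  ]
}}

```text
time: 18.12
eef_pos: [0.5899, 0.0726, 0.1336]
tcp_rot: [-0.019, 1.0, 0.0, 0.001]
wrist_force: [5.6, 4.5, -1.3]
opening: 0.014
grasp_force: 29.2
```

```bash
python3 arc.py .5725 .1086 0.05 1; python3 - <<'E'
from h import *
f=[]
for i in range(6): read_camera("top"); s=robot.state(); f.append(s["wrist_force"])
print(np.round(f,1),np.mean(f,0),s["time"])
E
```

```text
t 18.125 tcp [0.5899 0.0726 0.1336] rad 0.04 cam 3.108 F [ 5.58  4.49 -1.34]
tang resist 6.98 radial -1.61
[ 0.0019 -0.0007]
[[ 5.9  3.6 -1.8]
 [ 5.2  4.4 -2.7]
 [ 5.2  5.4 -2.9]
 [ 6.9  4.  -2.2]
 [ 5.5  4.6 -1.9]
 [ 6.3  4.4 -2.4]] [ 5.83419264  4.37922264 -2.31209198] 18.425
```

Call:
{"api": "jog_arm", "payload": {
  "steps": [
    [-1, 0.0003, -0.0001, 0, 0],
    [-1, 0.0003, -0.0001, 0, 0],
    [-1, 0.0003, -0.0001, 0, 0]
  ]
}}

```text
time: 18.8
eef_pos: [0.5897, 0.0725, 0.1336]
tcp_rot: [-0.019, 1.0, 0.0, 0.001]
wrist_force: [6.7, 4.8, -2.4]
opening: 0.0143
grasp_force: 29.2
```

```bash
python3 arc.py .5725 .1086 0.05 1; python3 - <<'E'
from h import *
f=[]
for i in range(6): read_camera("top"); s=robot.state(); f.append(s["wrist_force"])
f=np.mean(f,0); print(f,f[0]*.9+f[1]*.436,s["time"])
E
```

```text
t 18.8 tcp [0.5897 0.0725 0.1336] rad 0.04 cam 3.115 F [ 6.7   4.78 -2.39]
tang resist 8.1 radial -1.43
[ 0.0019 -0.0008]
[ 6.44027169  4.44462326 -2.62041735] 7.7341002599014 19.1
```

Mean push-back is 7.7 N, which is firmly tight. I release and rise.

Call:
{"api": "jog_arm", "payload": {
  "steps": [
    [-0.6, 0, 0, 0, 0],
    [-0.2, 0, 0, 0, 0],
    [0.1, 0, 0, 0, 0],
    [0.1, 0, 0, 0, 0],
    [0.1, 0, 0, -0.03, 0],
    [0.1, 0, 0, -0.08, 0],
    [0.1, 0, 0, -0.12, 0],
    [0.1, 0, 0, -0.12, 0]
  ]
}}

```text
time: 20.1
eef_pos: [0.5903, 0.0721, 0.2581]
tcp_rot: [-0.019, 1.0, 0.0, 0.004]
wrist_force: [0.5, 0.4, -0.3]
opening: 0.0467
grasp_force: 0.0
```

Call:
{"api": "jog_arm", "payload": {
  "steps": [
    [0.1, 0.05, 0, 0, 0],
    [0.1, 0.08, 0, 0, 0],
    [0.1, 0.08, 0, 0, 0],
    [0.1, 0.08, 0, 0, 0]
  ]
}}

```text
time: 20.6
eef_pos: [0.5095, 0.069, 0.253]
tcp_rot: [-0.019, 1.0, -0.0, -0.0]
wrist_force: [-0.0, -0.7, 0.3]
opening: 0.0467
grasp_force: 0.0
```

```bash
python3 - <<'E'
from h import *
C=cam("wrist"); im=read_camera("wrist")
for cam_ in (2.9,3.0,3.1,3.2):
    a=1.95-cam_+.038; P=[.5725+.04*np.cos(a),.1086+.04*np.sin(a),.085]; print(cam_,1.5625*proj(C,P)[0])
cv2.imwrite("pics/w4.png",cv2.resize(im,(800,600),interpolation=cv2.INTER_CUBIC))
E
```

```text
2.9 [398.03018841 447.91549658]
3.0 [394.52607766 443.21646557]
3.1 [391.56341536 438.20144155]
3.2 [389.17661566 432.91399868]
```

View pics/w4.png

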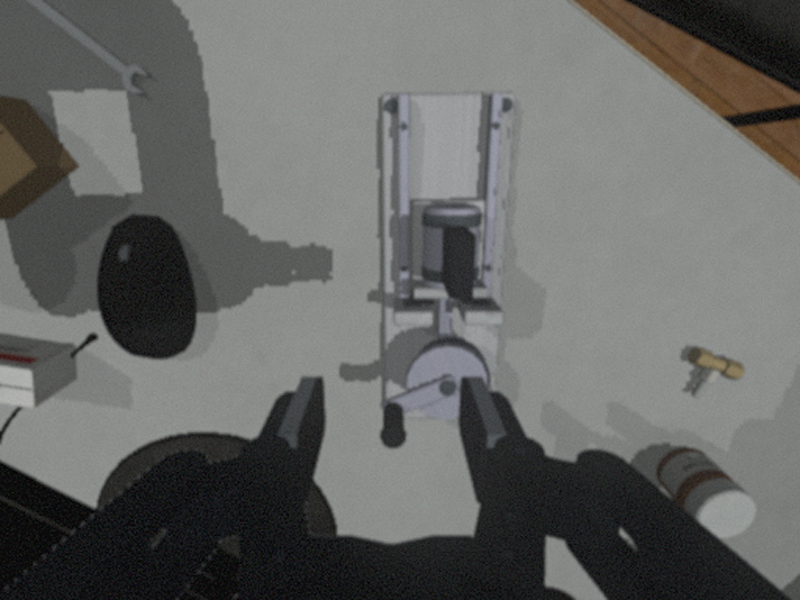

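The knob top at (392,437) matches cam ≈3.1, so the crank stayed where I left it. The cartridge is against the wall pads at row ~300, and the other items haven't moved. I'll hand in the job.

```bash
python3 -c "
from cell import ticket
print(ticket.finish_job())"
```

```text
the job is handed in; nothing more can be done
None
```

The cartridge is seated against the pads, the cam lock is tight at about 3.1 rad with about 7.7 N of push-back, the gripper is clear, and the job is handed in; no verdict came back.

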